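# Unload finished plates from the transport rack

### The job

Slide the rack's transport lock fully open by its red grip, draw every white plate up out of its slot and put it in the blue bin, leaving the black setting plate standing in its slot. When all the white plates are in the bin, slide the lock fully shut again over the rack. Leave the oil bottle, the wrench and the jar alone.

Things in the scene. Friction and masses are not known exactly. Their poses are not given: they have to be found in the camera images.
- rack: Green transport rack, fixed, 78 x 300 mm, 52 mm high. Origin: centre of its underside; y along the row of slots. Six slots at y = -110, -66, -22, 22, 66, 110 mm, each 11 mm wide (y), 66 mm long (x), floor at 12 mm, rim at 52 mm height. Each holds one plate on edge or is empty. At each end (y = +-158 mm) a rail 18 mm wide runs from x = -29 to 97 mm, with stops 34 mm high.
- keeper (a joint): Transport lock: steel strip 20 mm wide lying over all plates along the rack's y, at 112 to 120 mm height, on a leg at each end (y = +-160 mm). Slides along the rack's +x, away from the robot. In m: 0 = shut (end stop), strip over the plates' middle (x = 0); 0.075 = open (end stop), clear of the plates. Starts at 0 to 0.008. Stays where left; friction 3 N. Shut, it blocks lifting.
- keeper_grip (a point): Centre of the red grip on the middle of the lock strip, a block 30 mm (rack x) by 18 mm (rack y) by 32 mm high, standing on the strip; its top is 152 mm and this point 136 mm above the bench. It moves with the lock.
- bin: Blue open parts bin, loose, about 0.6 kg, 150 mm (x) by 200 mm (y), 65 mm high, walls and floor 5 mm. Origin: centre of its underside; z up. It may get knocked along the bench.
- gauge: Black setting plate, same size as the white plates, with two brass-coloured dots on each face; in one of the slots. Origin at its centre; x along its 60 mm width, y along its 8 mm thickness, z along its 96 mm height.
- oiler: Bystander: yellow oil bottle with red cap, 56 mm across, 130 mm high, origin under its centre.
- wrench: Bystander: steel wrench lying on the bench beyond the work; origin under its middle.
- jar: Bystander: small jar, 60 mm across, 70 mm high, origin under its centre.
- plate1: White plastic plate, 60 mm (its x) by 8 mm (its y, thickness) by 96 mm (its z), about 75 g, with two grey dots on each face, or absent. Origin at its centre. At the start it stands on edge in a slot of the rack, its z up and its axes along the rack's, centre 60 mm and top edge 108 mm above the bench.
- plate2: White plastic plate, 60 mm (its x) by 8 mm (its y, thickness) by 96 mm (its z), about 75 g, with two grey dots on each face, or absent. Origin at its centre. At the start it stands on edge in a slot of the rack, its z up and its axes along the rack's, centre 60 mm and top edge 108 mm above the bench.
- plate3: White plastic plate, 60 mm (its x) by 8 mm (its y, thickness) by 96 mm (its z), about 75 g, with two grey dots on each face, or absent. Origin at its centre. At the start it stands on edge in a slot of the rack, its z up and its axes along the rack's, centre 60 mm and top edge 108 mm above the bench.
- plate4: White plastic plate, 60 mm (its x) by 8 mm (its y, thickness) by 96 mm (its z), about 75 g, with two grey dots on each face, or absent. Origin at its centre. At the start it stands on edge in a slot of the rack, its z up and its axes along the rack's, centre 60 mm and top edge 108 mm above the bench.
- plate5: White plastic plate, 60 mm (its x) by 8 mm (its y, thickness) by 96 mm (its z), about 75 g, with two grey dots on each face, or absent. Origin at its centre. At the start it stands on edge in a slot of the rack, its z up and its axes along the rack's, centre 60 mm and top edge 108 mm above the bench.
Things that resemble listed ones, but are neither listed nor needed, are in the scene too. What is shaped like the plate2 but green or purple is not meant.

How it is judged:
By the outcome, as a careful person would: the job done as asked, in the order asked, and still so for the second after the job is handed in, with the robot touching nothing.
Of plate1, plate2, plate3, plate4, plate5 only 3 to 5 are there at a start; the rules pass over those that are not, and their reading is None.
At some moment in a run one of bin may be knocked a few centimetres aside while the robot is not near it.
Once in a run the grip may slacken for a moment while it holds something.
It also fails if it takes over 210 s, if anything falls off the work surface, if the arm or the gripper's body presses on something with over 40 N, if the wrist force passes 120 N, or if a joint passes its speed limit or range.

### The arm

A 6-joint arm with a two-finger parallel gripper is mounted at the origin on the work surface. World frame = base frame: x ahead of the robot, y to its left, z up, the work surface at z = 0. Lengths are in m, angles in rad, forces in N, time in s.
With the tool pointing down it reaches from about 0.35 to 0.85 m from the base axis. Payload 8.1 kg.
Tool frame: the origin (TCP) lies at the centre of the arm's flange, where the gripper is bolted on; the fingertips stand 186 mm ahead of it and the grasp point (between the pads) lies 167 mm ahead of it; z points along the fingers, y is the line along which they close (so a half turn about z gives the same grasp; the last joint's range is limited). The gripper opens to 93 mm and grips with 3 to 60 N. Pads are 15 mm wide; open, the fingers measure 128 mm over their backs; the gripper's body (75 mm by 188 mm) begins 65 mm behind the grasp point.
Start: joints at [1.114, 0.13, 1.488, -0, 1.523, -0.085], TCP at [0.218, 0.559, 0.405] pointing down, gripper open.
Joint ranges: [-2.96, 2.96], [-0.89, 2.26], [0.02, 2.5], [-1.34, 4.48], [0, 2.73], [-2.66, 2.66]. Speed limits (rad/s): [2.39, 2.39, 2.79, 3.14, 3.14, 3.14].

### API

Orientations are given as a rotation vector (axis times angle).
In Python, from plant import robot gives the robot as it stands.
- The arm moves only by the tool apply_moves, never from a script. Its argument "series" is a list of rows, each a list of 2 entries, a list of its own where there are three numbers: the shift along the tool's x, y, z in mm, then the turn, a rotation vector about the tool's x, y, z in rad. A call has 1 to 12 rows; each row shifts and turns the commanded pose from where the row before left it, along the tool's axes as they then stand; what a row does not reach is not made up. A row lasts 1/12 s, in which the tool goes at most 41.7 mm and 7.16 degrees, less where a joint would pass 70% of its speed; a pose out of reach is approached as far as the arm can. A call is refused whole if a number of a shift passes 41.7 or a number of a turn 0.125, either way. A call with a gripper value outside its range is refused whole. "claw" is the opening, from 0 (shut) to 1 (fully open), set as the call begins (left out, the last holds). The fingers move at their own pace and stop on an object; "newtons" is the grip in N (left out, the last holds). Time passes only in rows, so rows that do not move let the fingers close. It gives the time, the measured TCP pose, the force, the opening and the grip force at its end, in the units of the state.
- robot.read_state(): the state, without advancing time (a new reading comes with each control period).
- robot.read_camera(name): name is "scene" or "top"; returns (picture, depth): 420x560x3 uint8, blue, green, red; 420x560 float32, m along the optical axis (not along the pixel's ray), 0 where there is no reading.
- robot.calibration(name): a dict with "fx", "fy", "cx", "cy" (pixels), "extrinsics" (4x4, takes a point from world to camera coordinates). Camera axes: x right, y down, z forward; pixel columns grow to the right and rows downward; lengths in m; the calibration is good to about 2 mm. A picture is of the moment at which its call begins. calibration takes no time and is no camera call.
- robot.close_job(): hands the job in; it is judged then, once.
The state is a dict: "t": time; "q": joint angles; "dq": joint speeds; "joint_torque": joint torques, N m; "tool_pos": TCP position; "orientation": TCP orientation; "force": force on the tool from outside, world axes, zero at the start; "wrist_torque": the same for the moment, N m; "opening": finger opening in m; "gripper_force": force on a finger pad.
Only numpy, scipy, OpenCV 4.12 (cv2) and the standard library are available. Lean on these libraries where they do the work, as an engineer would, in place of code of your own. Each camera call takes 0.05 s, during which the arm holds its last target. There are 200 camera calls.

## Working session

There is one attempt and no reset: what is moved stays moved. The work goes in short steps, Python scripts to look and compute and a tool call to move; the robot and the scene stay as the last step left them, time stands still between calls to the robot, and variables do not carry over. Pictures are saved under pics/ and viewed, at most 14 in all, crops included, and the job is handed in when it is done.

Besides the shell and the picture viewer there is one more tool, called after "Request:" by a JSON object that holds its "api" and its "payload", one argument or row to a line. apply_moves: Moves the arm, as the interface text tells. Its arguments: {"type":"object","properties":{"series":{"type":"array"},"claw":{"type":"number"},"newtons":{"type":"number"}},"required":["series"]}

```bash
mkdir -p pics; cat > h.py <<'E'
import numpy as np, cv2
from plant import robot
def cam(n,f=None):
    im,d=robot.read_camera(n)
    if f: cv2.imwrite(f'pics/{f}.png',im)
    c=robot.calibration(n); T=np.linalg.inv(c['extrinsics'])
    v,u=np.mgrid[:420,:560]
    P=np.stack([(u-c['cx'])/c['fx']*d,(v-c['cy'])/c['fy']*d,d,np.ones_like(d)],-1)@T.T
    return im,d,P[...,:3]
E
python3 - <<'E'
from h import *
for n in('scene','top'):
    im,d,P=cam(n,n+'0'); np.save(n+'0.npy',P)
    c=robot.calibration(n); print(n,c['fx'],np.linalg.inv(c['extrinsics']).round(3))
print(robot.read_state())
E
```

```text
scene 422.22490940465786 [[-0.459  0.597 -0.658  1.388]
 [ 0.888  0.307 -0.342  0.402]
 [-0.002 -0.741 -0.671  0.952]
 [ 0.     0.     0.     1.   ]]
top 526.490905851366 [[ 0.017 -0.991  0.131  0.34 ]
 [-1.    -0.016  0.005 -0.01 ]
 [-0.003 -0.131 -0.991  1.594]
 [ 0.     0.     0.     1.   ]]
{'t': 0.1, 'q': array([ 1.11360187e+00,  1.31112026e-01,  1.48911645e+00, -2.63561850e-05,
        1.52297535e+00, -8.53936887e-02]), 'dq': array([-0.00071137, -0.00171155, -0.00178679,  0.00118999, -0.00077958,
        0.00102322]), 'joint_torque': array([ 9.42319857e-04, -5.61350691e+01, -4.93091476e+01,  7.70708593e-02,
        2.91781663e-02, -6.46772901e-05]), 'tool_pos': array([0.21787492, 0.55884638, 0.40380594]), 'orientation': array([-5.80587953e-01, -3.08706377e+00,  2.44902584e-03]), 'force': array([ 0.49624594, -0.31129914,  0.48429605]), 'wrist_torque': array([-0.00011989,  0.0070068 ,  0.05539367]), 'gripper_force': 0.0, 'opening': 0.09287198523095179}
```

View pics/scene0.png

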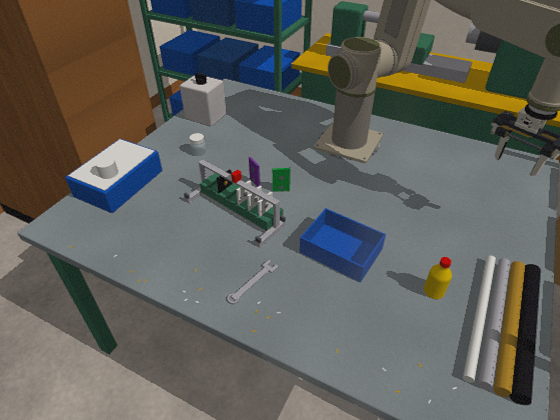

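View pics/top0.png

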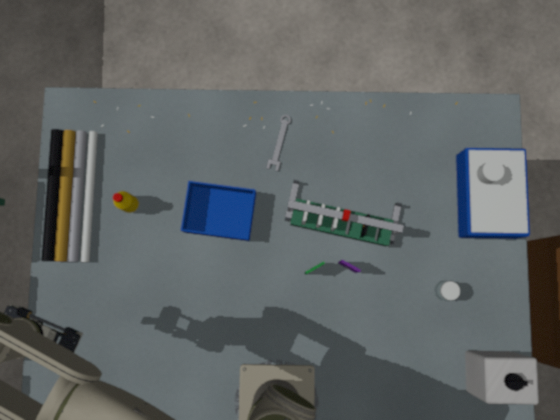

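Candidates for the plates are the white edges in the rack, top view (308,212), (323,215), (338,218) and possibly more hidden under the strip. The black plate is at (365,230). The decoys are green (315,267), purple (347,265), the white rod (90,195) and a lid (490,190). For the grip, it is the red block at (346,215), not the oiler cap (118,198). For the bin, it is the open blue one at (220,211), not the box at (492,192). Next is a close crop, with measurements.

```bash
python3 - <<'E'
from h import *
a=cv2.imread('pics/top0.png')[170:285,280:415]; b=cv2.imread('pics/scene0.png')[145:250,175:305]
a=cv2.resize(a,(640,545),interpolation=cv2.INTER_CUBIC)[:, :]
cv2.imwrite('pics/ct.png',a); cv2.imwrite('pics/cs.png',cv2.resize(b,(780,590),interpolation=cv2.INTER_CUBIC))
P=np.load('top0.npy'); im=cv2.imread('pics/top0.png')
hsv=cv2.cvtColor(im,cv2.COLOR_BGR2HSV)
z=P[...,2]
reg=np.zeros(z.shape,bool); reg[170:255,280:415]=1
def rect(m,n):
    p=P[m]; 
    r=cv2.minAreaRect(p[:,:2].astype(np.float32)*1000); print(n,m.sum(),'z',np.median(p[:,2]).round(4),r, 'med',np.median(p,0).round(4))
H,S,V=cv2.split(hsv)
rect(reg&((H<8)|(H>172))&(S>150)&(z>.14),'grip')
rect(reg&(z>.108)&(z<.125),'strip+plates')
rect(reg&(H>50)&(H<90)&(S>100)&(z>.04)&(z<.06),'rack')
reg2=np.zeros(z.shape,bool); reg2[170:250,175:265]=1
rect(reg2&(H>100)&(H<125)&(S>150)&(z>.057),'bin rim')
E
```

```text
grip 64 z 0.1519 ((439.84832763671875, -106.96944427490234), (22.62506866455078, 277.05706787109375), 50.3252067565918) med [ 0.5343 -0.1873  0.1519]
strip+plates 847 z 0.1194 ((527.4774780273438, -185.68572998046875), (329.61639404296875, 58.71859359741211), 78.55096435546875) med [ 0.5339 -0.1713  0.1194]
rack 1068 z 0.0521 ((526.5796508789062, -186.35682678222656), (293.5562744140625, 77.0873794555664), 78.03125) med [ 0.5087 -0.1913  0.0521]
bin rim 412 z 0.0648 ((520.3333129882812, 111.29989624023438), (382.3427734375, 204.7703094482422), 62.12547302246094) med [0.5531 0.1578 0.0648]
```

View pics/ct.png

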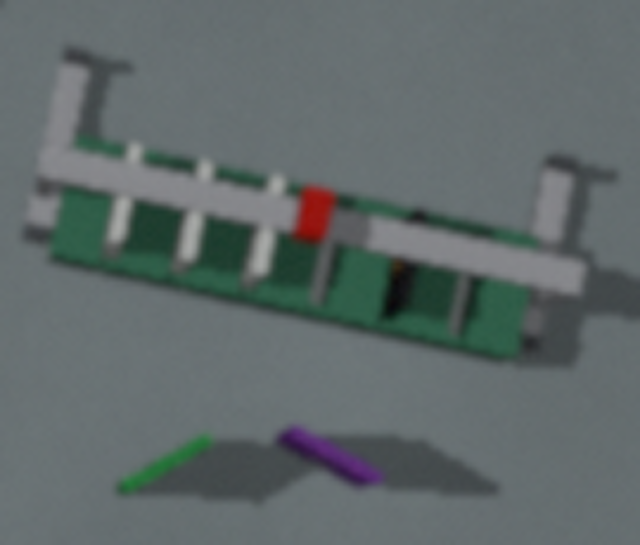

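View pics/cs.png

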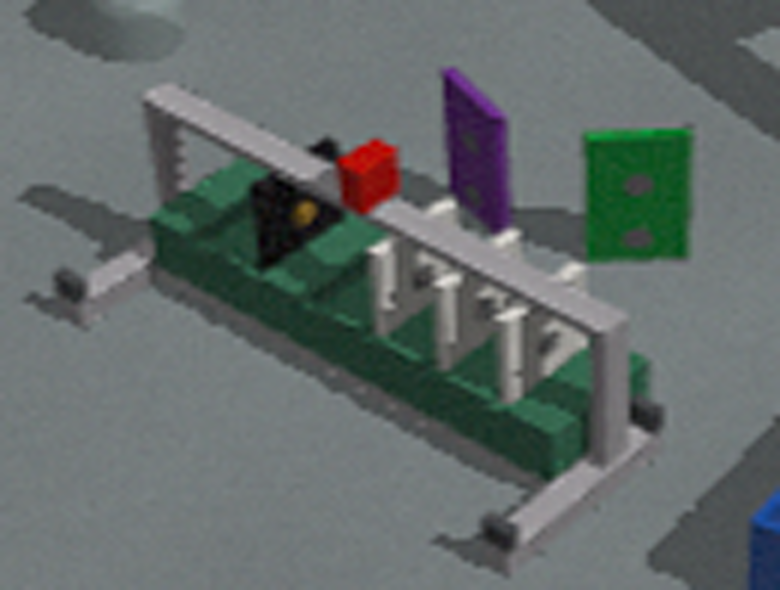

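The crop confirms three white plates with grey dots, in the slots on the robot's left. The red grip is at crop (315,213). The black plate with brass dots is at (398,285), and the other two slots are empty. Next I fit the poses.

```bash
cat >> h.py <<'E'
def fitrect(p):  # robust min area rect after trimming sparse points, mm
    q=p[:,:2]*1000
    from scipy.spatial import cKDTree
    n=np.array([len(k) for k in cKDTree(q).query_ball_point(q,6)])
    q=q[n>3]; return len(q),cv2.minAreaRect(q.astype(np.float32))
def binpose(n='top'):
    im,d,P=cam(n); H,S,V=cv2.split(cv2.cvtColor(im,cv2.COLOR_BGR2HSV)); z=P[...,2]
    m=(H>100)&(H<125)&(S>120)&(z>.059)&(z<.07)&(P[...,0]>.3)&(P[...,0]<.75)&(P[...,1]>-.02)&(P[...,1]<.32)
    return fitrect(P[m])
E
python3 - <<'E'
from h import *
for n in('scene','top'):
    im=cv2.imread(f'pics/{n}0.png'); P=np.load(n+'0.npy'); z=P[...,2]
    H,S,V=cv2.split(cv2.cvtColor(im,cv2.COLOR_BGR2HSV))
    x,y=P[...,0],P[...,1]
    reg=(x>.4)&(x<.65)&(y>-.4)&(y<0)
    print(n,'bin',binpose(n))
    print('rack',fitrect(P[reg&(H>50)&(H<90)&(S>80)&(z>.048)&(z<.056)]))
    print('grip',fitrect(P[reg&((H<8)|(H>172))&(S>150)&(z>.148)&(z<.156)]))
    print('strip',fitrect(P[reg&(z>.116)&(z<.124)&(S<60)]))
    a=np.radians(-11.7); c=np.array([.5266,-.1864]); dx,dy=x-c[0],y-c[1]
    rx=dx*np.cos(a)+dy*np.sin(a); ry=-dx*np.sin(a)+dy*np.cos(a)
    for s in(110,66,22,-22,-66,-110):
        m=reg&(abs(ry-s/1e3)<.015)&(z>.104)&(z<.112)&(abs(rx)<.04)
        if m.sum()>3: print(s,m.sum(),np.median(ry[m]).round(4),rx[m].min().round(3),rx[m].max().round(3),np.median(V[m]))
E
```

```text
scene bin (433, ((557.298828125, 180.733154296875), (201.5128936767578, 153.88771057128906), 83.65739440917969))
rack (446, ((483.5108642578125, -172.4000701904297), (296.0298156738281, 178.53961181640625), 77.77222442626953))
grip (24, ((538.8379516601562, -184.62852478027344), (13.474017143249512, 27.247581481933594), 85.20218658447266))
strip (330, ((539.0383911132812, -184.30938720703125), (326.362548828125, 22.504947662353516), 78.52532196044922))
110 26 0.1138 -0.026 0.034 174.5
66 22 0.0693 -0.025 0.033 177.5
22 22 0.0262 -0.024 0.034 168.5
-66 21 -0.0626 -0.025 0.032 35.0
top bin (372, ((555.1605224609375, 178.70126342773438), (198.8305206298828, 150.94581604003906), 83.35139465332031))
rack (828, ((526.9957275390625, -186.65817260742188), (293.0699157714844, 77.97553253173828), 78.1229019165039))
grip (54, ((534.3670043945312, -187.68222045898438), (16.126649856567383, 29.10683250427246), 78.2930679321289))
strip (594, ((535.35498046875, -187.39976501464844), (329.35418701171875, 20.955060958862305), 78.16206359863281))
110 29 0.1105 -0.027 0.031 150.0
66 33 0.0675 -0.028 0.031 150.0
22 31 0.0233 -0.026 0.032 152.0
-66 32 -0.0641 -0.028 0.031 29.5
```

```bash
cat >> h.py <<'E'
from scipy.spatial.transform import Rotation as Ro
C=np.array([.5299,-.1851]); A=np.radians(-11.7); RX=np.array([np.cos(A),np.sin(A)]); RY=np.array([-np.sin(A),np.cos(A)])
def slot(y,x=0): return C+RX*x/1e3+RY*y/1e3
def to(xy,z,yaw=78.3): # grasp point target -> shift in mm in tool axes (current orientation), plus turn
    s=robot.read_state(); R=Ro.from_rotvec(s['orientation']).as_matrix()
    ty=np.array([np.cos(np.radians(yaw)),np.sin(np.radians(yaw)),0]); D=np.column_stack([np.cross(ty,[0,0,-1.]),ty,[0,0,-1.]])
    d=np.array([*xy,z])-s['tool_pos']-R[:,2]*.167
    d2=np.array([*xy,z+.167])-s['tool_pos']
    print('t',round(s['t'],2),'shift(now axes)',(R.T@d2*1e3).round(1),'(final axes)',(D.T@d2*1e3).round(1),'turn',Ro.from_matrix(R.T@D).as_rotvec().round(3),'open',round(s['opening']*1e3,1),'gf',round(s['gripper_force'],1),'F',s['force'].round(1))
E
python3 -c "
from h import *
to([.537,-.186],.2)"
```

```text
t 0.2 shift(now axes) [-567.9 -578.    37.7] (final axes) [-463.5 -664.7   37.1] turn [-0.001 -0.    -0.168] open 93.1 gf 0.0 F [-0.5  0.2  0.4]
```

Request:
{"api": "apply_moves", "payload": {
  "series": [
    [[0, 0, 0], [0, 0, -0.085]],
    [[0, 0, 0], [0, 0, -0.084]],
    [[-23, -33, 0], [0, 0, 0]],
    [[-23, -33, 0], [0, 0, 0]],
    [[-23, -33, 0], [0, 0, 0]],
    [[-23, -33, 0], [0, 0, 0]],
    [[-23, -33, 0], [0, 0, 0]],
    [[-23, -33, 0], [0, 0, 0]],
    [[-23, -33, 0], [0, 0, 0]],
    [[-23, -33, 0], [0, 0, 0]],
    [[-23, -33, 0], [0, 0, 0]],
    [[-23, -33, 0], [0, 0, 0]]
  ],
  "claw": 0.5,
  "newtons": 30
}}

```text
t: 1.2
tool_pos: [0.3769, 0.1876, 0.4048]
orientation: [0.317, 3.125, 0.0]
force: [0.2, -0.5, -0.4]
opening: 0.0464
gripper_force: 0.0
```

```bash
python3 -c "
from h import *
to([.537,-.186],.2)"
```

```text
t 1.2 shift(now axes) [-232.  -333.8   37.8] (final axes) [-232.6 -333.4   37.8] turn [0.    0.    0.002] open 46.4 gf 0.0 F [ 0.2 -0.5 -0.4]
```

Request:
{"api": "apply_moves", "payload": {
  "series": [
    [[-23, -33, 0], [0, 0, 0]],
    [[-23, -33, 0], [0, 0, 0]],
    [[-23, -33, 0], [0, 0, 0]],
    [[-23, -33, 0], [0, 0, 0]],
    [[-23, -33, 0], [0, 0, 0]],
    [[-23, -33, 0], [0, 0, 0]],
    [[-23, -33, 0], [0, 0, 0]],
    [[-23, -33, 0], [0, 0, 0]],
    [[-23, -33, 0], [0, 0, 0]],
    [[-23, -33, 0], [0, 0, 0]],
    [[0, 0, 30], [0, 0, 0]],
    [[0, 0, 10], [0, 0, 0]]
  ]
}}

```text
t: 2.2
tool_pos: [0.5353, -0.182, 0.3614]
orientation: [-0.323, -3.122, -0.002]
force: [-1.0, 1.0, -2.1]
opening: 0.0462
gripper_force: 0.0
```

```bash
python3 -c "
from h import *
to([.537,-.186],.142)"
```

```text
t 2.2 shift(now axes) [-2.7 -3.6 52.4] (final axes) [-2.5 -3.6 52.4] turn [ 0.001 -0.003 -0.002] open 46.2 gf 0.0 F [-1.   1.  -2.1]
```

Request:
{"api": "apply_moves", "payload": {
  "series": [
    [[-2, -3, 15], [0, 0, 0]],
    [[0, -1, 15], [0, 0, 0]],
    [[0, 0, 12], [0, 0, 0]],
    [[0, 0, 8], [0, 0, 0]],
    [[0, 0, 1.5], [0, 0, 0]],
    [[0, 0, 0], [0, 0, 0]]
  ]
}}

```text
t: 2.7
tool_pos: [0.5365, -0.1837, 0.3128]
orientation: [-0.317, -3.124, -0.001]
force: [0.2, -0.8, 1.0]
opening: 0.0466
gripper_force: 0.0
```

Request:
{"api": "apply_moves", "payload": {
  "series": [
    [[0, 0, 0], [0, 0, 0]],
    [[0, 0, 0], [0, 0, 0]],
    [[0, 0, 0], [0, 0, 0]],
    [[0, 0, 0], [0, 0, 0]],
    [[0, 0, 0], [0, 0, 0]],
    [[0, 0, 0], [0, 0, 0]]
  ],
  "claw": 0,
  "newtons": 30
}}

```text
t: 3.2
tool_pos: [0.5367, -0.1855, 0.3139]
orientation: [0.319, 3.125, -0.004]
force: [-0.3, -6.1, 1.3]
opening: 0.018
gripper_force: 30.0
```

Request:
{"api": "apply_moves", "payload": {
  "series": [
    [[-6, 0, 0], [0, 0, 0]],
    [[-10, 0, 0], [0, 0, 0]],
    [[-10, 0, 0], [0, 0, 0]],
    [[-10, 0, 0], [0, 0, 0]],
    [[-10, 0, 0], [0, 0, 0]],
    [[-10, 0, 0], [0, 0, 0]],
    [[-5, 0, 0], [0, 0, 0]],
    [[-2, 0, 0], [0, 0, 0]]
  ]
}}

```text
t: 3.87
tool_pos: [0.5987, -0.1985, 0.3139]
orientation: [0.319, 3.125, -0.004]
force: [-4.4, -4.8, 3.8]
opening: 0.0178
gripper_force: 30.0
```

Request:
{"api": "apply_moves", "payload": {
  "series": [
    [[-2, 0, 0], [0, 0, 0]],
    [[-2, 0, 0], [0, 0, 0]],
    [[-2, 0, 0], [0, 0, 0]],
    [[-2, 0, 0], [0, 0, 0]],
    [[0, 0, 0], [0, 0, 0]]
  ]
}}

```text
t: 4.28
tool_pos: [0.6044, -0.1997, 0.3137]
orientation: [-0.319, -3.118, 0.002]
force: [-18.8, -1.5, 13.6]
opening: 0.0179
gripper_force: 30.0
```

```bash
python3 -c "
from h import *
to(slot(0,75),.142)"
```

```text
t 4.28 shift(now axes) [ 0.9 -0.8  4.8] (final axes) [ 0.9 -0.8  4.7] turn [-0.002 -0.007  0.   ] open 17.9 gf 30.0 F [-18.8  -1.5  13.6]
```

Request:
{"api": "apply_moves", "payload": {
  "series": [
    [[1.5, 0, 0], [0, 0, 0]],
    [[0, 0, 0], [0, 0, 0]],
    [[0, 0, 0], [0, 0, 0]]
  ],
  "claw": 0.5
}}

```text
t: 4.53
tool_pos: [0.6049, -0.1985, 0.3134]
orientation: [0.318, 3.125, 0.0]
force: [0.4, -0.4, -0.5]
opening: 0.0332
gripper_force: 0.0
```

Request:
{"api": "apply_moves", "payload": {
  "series": [
    [[0, 0, 0], [0, 0, 0]],
    [[0, 0, -20], [0, 0, 0]],
    [[0, 0, -30], [0, 0, 0]],
    [[10, 10, -10], [0, 0, 0]],
    [[20, 30, 0], [0, 0, 0]],
    [[22, 30, 0], [0, 0, 0]],
    [[22, 30, 0], [0, 0, 0]],
    [[0, 8, 0], [0, 0, 0]],
    [[0, 0, 0], [0, 0, 0]]
  ],
  "claw": 0.32
}}

```text
t: 5.28
tool_pos: [0.5538, -0.0754, 0.3734]
orientation: [0.313, 3.125, 0.001]
force: [0.4, 0.0, 0.3]
opening: 0.0297
gripper_force: 0.0
```

```bash
python3 - <<'E'
from h import *
to(slot(110),.09)
im,d,P=cam('top','top1'); H,S,V=cv2.split(cv2.cvtColor(im,cv2.COLOR_BGR2HSV)); z=P[...,2]
x,y=P[...,0],P[...,1]
print('strip',fitrect(P[(x>.5)&(x<.75)&(y>-.4)&(y<0.05)&(z>.116)&(z<.124)&(S<60)]))
dx=P[...,:2]-C; rx=dx@RX; ry=dx@RY
for s in(110,66,22,-66):
    m=(abs(ry-s/1e3)<.012)&(z>.104)&(z<.112)&(abs(rx)<.04)
    if m.sum()>3: print(s,m.sum(),ry[m].mean().round(4),rx[m].min().round(3),rx[m].max().round(3))
E
```

```text
t 5.28 shift(now axes) [  1.2  -2.4 116.4] (final axes) [  1.2  -2.3 116.4] turn [0.001 0.    0.005] open 29.7 gf 0.0 F [0.4 0.  0.3]
strip (302, ((582.8397827148438, -287.96124267578125), (152.62037658691406, 21.11164665222168), 78.07571411132812))
110 21 0.1089 -0.03 -0.005
66 16 0.0646 -0.031 -0.013
-66 49 -0.0663 -0.031 0.029
```

Request:
{"api": "apply_moves", "payload": {
  "series": [
    [[1, -3, 0], [0, 0, 0]],
    [[0, 0, 25], [0, 0, 0]],
    [[0, 0, 25], [0, 0, 0]],
    [[0, 0, 20], [0, 0, 0]],
    [[0, 0, 15], [0, 0, 0]],
    [[0, 0, 15], [0, 0, 0]],
    [[0, 0, 10], [0, 0, 0]],
    [[0, 0, 6], [0, 0, 0]],
    [[0, 0, 0], [0, 0, 0]]
  ]
}}

```text
t: 6.08
tool_pos: [0.5522, -0.0813, 0.2557]
orientation: [-0.319, -3.123, -0.0]
force: [-0.2, -0.6, -0.2]
opening: 0.0296
gripper_force: 0.0
```

Request:
{"api": "apply_moves", "payload": {
  "series": [
    [[0, 0, 0], [0, 0, 0]],
    [[0, 0, 0], [0, 0, 0]],
    [[0, 0, 0], [0, 0, 0]],
    [[0, 0, 0], [0, 0, 0]],
    [[0, 0, 0], [0, 0, 0]]
  ],
  "claw": 0,
  "newtons": 30
}}

```text
t: 6.5
tool_pos: [0.5532, -0.0794, 0.2581]
orientation: [0.318, 3.123, 0.004]
force: [2.8, 7.4, 0.4]
opening: 0.0079
gripper_force: 30.0
```

Request:
{"api": "apply_moves", "payload": {
  "series": [
    [[0, 1.5, 0], [0, 0, 0]],
    [[0, 0, -8], [0, 0, 0]],
    [[0, 0, -12], [0, 0, 0]],
    [[0, 0, -15], [0, 0, 0]],
    [[0, 0, -20], [0, 0, 0]],
    [[0, 0, -25], [0, 0, 0]],
    [[0, 0, -25], [0, 0, 0]],
    [[0, 0, -15], [0, 0, 0]],
    [[0, 0, 0], [0, 0, 0]]
  ]
}}

```text
t: 7.25
tool_pos: [0.5539, -0.0795, 0.3834]
orientation: [0.317, 3.117, -0.002]
force: [-0.0, -0.0, -0.4]
opening: 0.0078
gripper_force: 30.0
```

```bash
python3 - <<'E'
from h import *
print(binpose('top'),binpose('scene'))
to([.556,.18],.21,83.5)
E
```

```text
(372, ((555.0184936523438, 178.72409057617188), (199.61720275878906, 150.6448211669922), 83.57037353515625)) (421, ((558.051513671875, 180.59280395507812), (201.2330780029297, 154.12213134765625), 83.17937469482422))
t 7.35 shift(now axes) [ 49.2 254.5   1.2] (final axes) [ 26.3 257.9   1.4] turn [-0.001  0.002 -0.089] open 7.7 gf 30.0 F [-0.2 -0.1 -1.4]
```

Request:
{"api": "apply_moves", "payload": {
  "series": [
    [[0, 0, 0], [0, 0, -0.089]],
    [[4.5, 25, 0], [0, 0, 0]],
    [[4.5, 36, 0], [0, 0, 0]],
    [[4.5, 36, 0], [0, 0, 0]],
    [[4.5, 36, 0], [0, 0, 0]],
    [[4.5, 36, 0], [0, 0, 0]],
    [[4.5, 30, 0], [0, 0, 0]],
    [[0, 25, 0], [0, 0, 0]],
    [[0, 0, 0], [-0.117, 0, 0]],
    [[0, 0, 0], [-0.117, 0, 0]],
    [[0, 0, 0], [-0.116, 0, 0]],
    [[0, 0, 0], [0, 0, 0]]
  ]
}}

```text
t: 8.35
tool_pos: [0.5508, 0.1462, 0.3749]
orientation: [0.178, 3.071, 0.551]
force: [-0.2, -0.7, -1.5]
opening: 0.0079
gripper_force: 30.0
```

```bash
cat >> h.py <<'E'
def place(b,yb,zb,g=.078): # bottom edge of held plate -> bin-frame y (mm), height; current orientation
    s=robot.read_state(); R=Ro.from_rotvec(s['orientation']).as_matrix()
    a=np.radians(b[2]); t=np.array([b[0]+yb*np.cos(a),b[1]+yb*np.sin(a),zb*1e0])/1e3
    bot=s['tool_pos']+R[:,2]*(.167+g)
    print('t',round(s['t'],2),'bottom',bot.round(3),'target',t.round(3),'shift',(R.T@(t-bot)*1e3).round(1),'open',round(s['opening']*1e3,1),'gf',round(s['gripper_force'],1))
E
python3 -c "
from h import *
print(binpose())
place((556.5,179.7,83.5),50,12)"
```

```text
(188, ((554.89697265625, 178.64907836914062), (198.77798461914062, 150.33294677734375), 83.26094818115234))
t 8.4 bottom [0.56  0.229 0.145] target [0.562 0.229 0.012] shift [ -2.9 -44.2 125.1] open 7.7 gf 30.0
```

Request:
{"api": "apply_moves", "payload": {
  "series": [
    [[-3, -11, 30], [0, 0, 0]],
    [[0, -11, 30], [0, 0, 0]],
    [[0, -9, 26], [0, 0, 0]],
    [[0, -7, 20], [0, 0, 0]],
    [[0, -4, 12], [0, 0, 0]],
    [[0, -2, 7], [0, 0, 0]],
    [[0, 0, 0], [0, 0, 0]],
    [[0, 0, 0], [0, 0, 0]]
  ]
}}

```text
t: 9.07
tool_pos: [0.5549, 0.1479, 0.2454]
orientation: [0.174, 3.069, 0.541]
force: [0.4, -0.5, 0.1]
opening: 0.0079
gripper_force: 30.0
```

Request:
{"api": "apply_moves", "payload": {
  "series": [
    [[0, 0, 0], [0, 0, 0]],
    [[0, 0, 0], [0, 0, 0]],
    [[0, 0, 0], [0, 0, 0]],
    [[0, 0, -10], [0, 0, 0]],
    [[0, 0, -25], [0, 0, 0]],
    [[0, 0, -30], [0, 0, 0]],
    [[0, 0, -30], [0.117, 0, 0]],
    [[0, 0, -20], [0.117, 0, 0]],
    [[0, 0, 0], [0.116, 0, 0]],
    [[0, 0, 0], [0, 0, 0.089]]
  ],
  "claw": 0.32
}}

```text
t: 9.9
tool_pos: [0.5512, 0.1107, 0.3578]
orientation: [0.316, 3.119, -0.011]
force: [-0.3, 0.4, -1.4]
opening: 0.03
gripper_force: 0.0
```

```bash
python3 - <<'E'
from h import *
to(slot(66),.175)
im,d,P=cam('scene','s2')
cv2.imwrite('pics/s2c.png',cv2.resize(im[140:300,170:420],(750,480),interpolation=cv2.INTER_CUBIC))
E
```

```text
t 9.9 shift(now axes) [ -38.4 -228.    17.6] (final axes) [ -39.1 -228.    15.8] turn [-0.006  0.007  0.003] open 30.0 gf 0.0 F [-0.3  0.4 -1.4]
```

View pics/s2c.png

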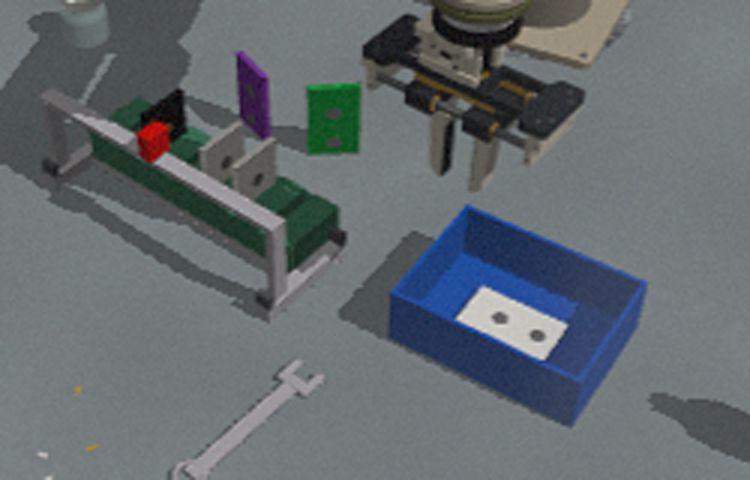

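The crop shows plate 1 flat in the bin at about (512,322) and the lock open. Two white plates still stand in the rack at (222,150) and (255,170).

Request:
{"api": "apply_moves", "payload": {
  "series": [
    [[-6.5, -25, 0], [0, 0, 0]],
    [[-6.5, -38, 0], [0, 0, 0]],
    [[-6.5, -38, 0], [0, 0, 0]],
    [[-6.5, -38, 0], [0, 0, 0]],
    [[-6.5, -38, 0], [0, 0, 0]],
    [[-6.5, -33, 0], [0, 0, 0]],
    [[0, -18, 0], [0, 0, 0]],
    [[0, 0, 0], [0, 0, 0]]
  ]
}}

```text
t: 10.62
tool_pos: [0.5418, -0.1242, 0.3541]
orientation: [0.323, 3.124, -0.001]
force: [-0.6, -0.3, -0.0]
opening: 0.0295
gripper_force: 0.0
```

```bash
python3 -c "
from h import *
to(slot(66),.09)"
```

```text
t 10.62 shift(now axes) [-0.6  4.  97.1] (final axes) [-0.7  3.9 97.1] turn [-0.     0.001 -0.002] open 29.5 gf 0.0 F [-0.6 -0.3 -0. ]
```

Request:
{"api": "apply_moves", "payload": {
  "series": [
    [[-0.5, 4, 5], [0, 0, 0]],
    [[0, 0, 20], [0, 0, 0]],
    [[0, 0, 20], [0, 0, 0]],
    [[0, 0, 18], [0, 0, 0]],
    [[0, 0, 15], [0, 0, 0]],
    [[0, 0, 12], [0, 0, 0]],
    [[0, 0, 6], [0, 0, 0]],
    [[0, 0, 0], [0, 0, 0]]
  ]
}}

```text
t: 11.28
tool_pos: [0.5434, -0.1154, 0.2558]
orientation: [-0.316, -3.123, -0.001]
force: [-0.5, 0.6, 0.4]
opening: 0.0298
gripper_force: 0.0
```

Request:
{"api": "apply_moves", "payload": {
  "series": [
    [[0, 0, 0], [0, 0, 0]],
    [[0, 0, 0], [0, 0, 0]],
    [[0, 0, 0], [0, 0, 0]],
    [[0, 0, 0], [0, 0, 0]],
    [[0, 0, 0], [0, 0, 0]]
  ],
  "claw": 0,
  "newtons": 30
}}

```text
t: 11.7
tool_pos: [0.5442, -0.1178, 0.2584]
orientation: [0.318, 3.124, -0.005]
force: [-2.0, -7.3, -0.2]
opening: 0.0078
gripper_force: 30.0
```

Request:
{"api": "apply_moves", "payload": {
  "series": [
    [[0, 0, -8], [0, 0, 0]],
    [[0, 0, -12], [0, 0, 0]],
    [[0, 0, -15], [0, 0, 0]],
    [[0, 0, -20], [0, 0, 0]],
    [[0, 0, -25], [0, 0, 0]],
    [[0, 0, -25], [0, 0, 0]],
    [[0, 0, -20], [0, 0, 0]],
    [[0, 0, 0], [0, 0, 0]]
  ]
}}

```text
t: 12.37
tool_pos: [0.5451, -0.117, 0.3884]
orientation: [0.318, 3.117, -0.003]
force: [0.3, -0.6, 0.0]
opening: 0.008
gripper_force: 30.0
```

```bash
python3 - <<'E'
from h import *
print(binpose('top'),binpose('scene'))
to([.5526,.146],.21,83.5)
E
```

```text
(359, ((555.093017578125, 178.73980712890625), (199.32228088378906, 150.8269805908203), 83.33570861816406)) (419, ((557.9830322265625, 180.87710571289062), (201.83514404296875, 153.759033203125), 83.6971206665039))
t 12.47 shift(now axes) [ 44.7 259.    6.2] (final axes) [ 21.4 261.9   6.4] turn [-0.     0.002 -0.09 ] open 7.8 gf 30.0 F [-0.5  0.7 -1.5]
```

Request:
{"api": "apply_moves", "payload": {
  "series": [
    [[0, 0, 0], [0, 0, -0.09]],
    [[3, 25, 0], [0, 0, 0]],
    [[3, 36, 0], [0, 0, 0]],
    [[3, 36, 0], [0, 0, 0]],
    [[3, 36, 0], [0, 0, 0]],
    [[3, 36, 0], [0, 0, 0]],
    [[3, 36, 0], [0, 0, 0]],
    [[3, 36, 0], [0, 0, 0]],
    [[0, 20, 0], [0, 0, 0]],
    [[0, 0, 0], [-0.117, 0, 0]],
    [[0, 0, 0], [-0.117, 0, 0]],
    [[0, 0, 0], [-0.116, 0, 0]]
  ]
}}

```text
t: 13.47
tool_pos: [0.5519, 0.1464, 0.3804]
orientation: [0.171, 3.07, 0.551]
force: [-0.1, -0.3, -2.0]
opening: 0.0078
gripper_force: 30.0
```

```bash
python3 -c "
from h import *
print(binpose())
place((556.5,179.7,83.5),50,21)"
```

```text
(170, ((543.2601928710938, 180.95046997070312), (201.85501098632812, 126.8232421875), 82.94927215576172))
t 13.52 bottom [0.561 0.232 0.151] target [0.562 0.229 0.021] shift [ -1.8 -48.9 120.5] open 7.9 gf 30.0
```

Request:
{"api": "apply_moves", "payload": {
  "series": [
    [[-2, -12, 29], [0, 0, 0]],
    [[0, -12, 29], [0, 0, 0]],
    [[0, -10, 25], [0, 0, 0]],
    [[0, -8, 19], [0, 0, 0]],
    [[0, -5, 12], [0, 0, 0]],
    [[0, -2, 6], [0, 0, 0]],
    [[0, 0, 0], [0, 0, 0]],
    [[0, 0, 0], [0, 0, 0]]
  ]
}}

```text
t: 14.18
tool_pos: [0.5541, 0.1402, 0.2533]
orientation: [0.173, 3.07, 0.542]
force: [0.3, -0.1, -0.9]
opening: 0.0076
gripper_force: 30.0
```

Request:
{"api": "apply_moves", "payload": {
  "series": [
    [[0, 0, 0], [0, 0, 0]],
    [[0, 0, 0], [0, 0, 0]],
    [[0, 0, 0], [0, 0, 0]],
    [[0, 0, -10], [0, 0, 0]],
    [[0, 0, -25], [0, 0, 0]],
    [[0, 0, -30], [0, 0, 0]],
    [[0, 0, -30], [0.117, 0, 0]],
    [[0, 0, -20], [0.117, 0, 0]],
    [[0, 0, 0], [0.116, 0, 0]],
    [[0, 0, 0], [0, 0, 0.089]]
  ],
  "claw": 0.32
}}

```text
t: 15.02
tool_pos: [0.5505, 0.1031, 0.366]
orientation: [0.314, 3.119, -0.011]
force: [-0.1, 0.5, -0.7]
opening: 0.0297
gripper_force: 0.0
```

```bash
python3 - <<'E'
from h import *
to(slot(22),.175)
im,d,P=cam('scene','s3')
cv2.imwrite('pics/s3c.png',cv2.resize(im[140:300,170:420],(750,480),interpolation=cv2.INTER_CUBIC))
E
```

```text
t 15.02 shift(now axes) [ -37.1 -264.3   26. ] (final axes) [ -38.3 -264.3   24. ] turn [-0.006  0.007  0.004] open 29.7 gf 0.0 F [-0.1  0.5 -0.7]
```

View pics/s3c.png

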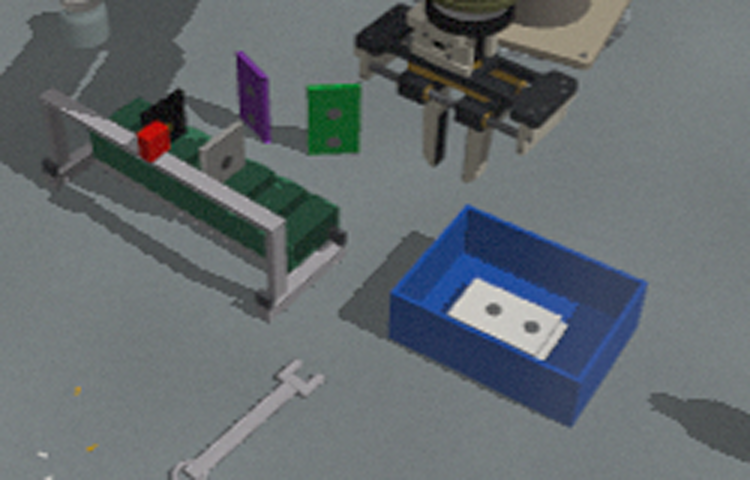

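The second plate is stacked flat in the bin at (505,315). One white plate is left in the rack at (222,152).

Request:
{"api": "apply_moves", "payload": {
  "series": [
    [[-5.5, -25, 0], [0, 0, 0]],
    [[-5.5, -38, 0], [0, 0, 0]],
    [[-5.5, -38, 0], [0, 0, 0]],
    [[-5.5, -38, 0], [0, 0, 0]],
    [[-5.5, -38, 0], [0, 0, 0]],
    [[-5.5, -38, 0], [0, 0, 0]],
    [[-5, -30, 0], [0, 0, 0]],
    [[0, -17, 0], [0, 0, 0]],
    [[0, 0, 0], [0, 0, 0]]
  ]
}}

```text
t: 15.82
tool_pos: [0.5335, -0.1648, 0.3622]
orientation: [0.321, 3.125, -0.001]
force: [-0.1, -0.2, 0.1]
opening: 0.0296
gripper_force: 0.0
```

```bash
python3 -c "
from h import *
to(slot(22),.09)"
```

```text
t 15.82 shift(now axes) [ -0.5   1.4 105.2] (final axes) [ -0.6   1.3 105.2] turn [-0.     0.001 -0.001] open 29.6 gf 0.0 F [-0.1 -0.2  0.1]
```

Request:
{"api": "apply_moves", "payload": {
  "series": [
    [[0, 0.5, 10], [0, 0, 0]],
    [[0, 0, 23], [0, 0, 0]],
    [[0, 0, 20], [0, 0, 0]],
    [[0, 0, 18], [0, 0, 0]],
    [[0, 0, 15], [0, 0, 0]],
    [[0, 0, 12], [0, 0, 0]],
    [[0, 0, 6], [0, 0, 0]],
    [[0, 0, 0], [0, 0, 0]]
  ]
}}

```text
t: 16.48
tool_pos: [0.534, -0.1596, 0.2558]
orientation: [-0.314, -3.123, -0.002]
force: [0.0, 0.4, -0.4]
opening: 0.0303
gripper_force: 0.0
```

Request:
{"api": "apply_moves", "payload": {
  "series": [
    [[0, 0, 0], [0, 0, 0]],
    [[0, 0, 0], [0, 0, 0]],
    [[0, 0, 0], [0, 0, 0]],
    [[0, 0, 0], [0, 0, 0]],
    [[0, 0, 0], [0, 0, 0]]
  ],
  "claw": 0,
  "newtons": 30
}}

```text
t: 16.9
tool_pos: [0.5349, -0.1613, 0.2586]
orientation: [0.317, 3.124, -0.002]
force: [-0.8, -3.7, 1.9]
opening: 0.0079
gripper_force: 30.0
```

Request:
{"api": "apply_moves", "payload": {
  "series": [
    [[0, 0, -8], [0, 0, 0]],
    [[0, 0, -12], [0, 0, 0]],
    [[0, 0, -15], [0, 0, 0]],
    [[0, 0, -20], [0, 0, 0]],
    [[0, 0, -25], [0, 0, 0]],
    [[0, 0, -25], [0, 0, 0]],
    [[0, 0, -20], [0, 0, 0]],
    [[0, 0, 0], [0, 0, 0]]
  ]
}}

```text
t: 17.57
tool_pos: [0.5356, -0.1608, 0.3889]
orientation: [0.315, 3.117, -0.003]
force: [0.9, -0.6, -0.2]
opening: 0.0081
gripper_force: 30.0
```

```bash
python3 - <<'E'
from h import *
print(binpose('top'),binpose('scene'))
to([.5526,.146],.21,83.5)
E
```

```text
(365, ((555.3705444335938, 178.82275390625), (199.34359741210938, 151.02865600585938), 83.20095825195312)) (417, ((557.8524169921875, 180.85491943359375), (200.96681213378906, 154.60714721679688), 83.0415267944336))
t 17.67 shift(now axes) [ 43.9 303.9   6.7] (final axes) [ 16.9 306.6   6.8] turn [-0.     0.002 -0.088] open 7.4 gf 30.0 F [ 0.1  0.1 -0.3]
```

Request:
{"api": "apply_moves", "payload": {
  "series": [
    [[0, 0, 0], [0, 0, -0.088]],
    [[2, 30, 0], [0, 0, 0]],
    [[2, 39, 0], [0, 0, 0]],
    [[2, 39, 0], [0, 0, 0]],
    [[2, 39, 0], [0, 0, 0]],
    [[2, 39, 0], [0, 0, 0]],
    [[2, 39, 0], [0, 0, 0]],
    [[2, 39, 0], [0, 0, 0]],
    [[3, 37, 0], [0, 0, 0]],
    [[0, 5, 0], [-0.117, 0, 0]],
    [[0, 0, 0], [-0.117, 0, 0]],
    [[0, 0, 0], [-0.116, 0, 0]]
  ]
}}

```text
t: 18.67
tool_pos: [0.5516, 0.1474, 0.3807]
orientation: [0.171, 3.071, 0.551]
force: [-1.0, 0.0, -1.7]
opening: 0.008
gripper_force: 30.0
```

```bash
python3 -c "
from h import *
print(binpose(),binpose('scene'))
place((556.5,179.7,83.5),50,29)"
```

```text
(166, ((545.5433349609375, 179.75155639648438), (199.02162170410156, 131.45921325683594), 83.17568969726562)) (408, ((557.3915405273438, 181.2761993408203), (202.1129150390625, 153.5074005126953), 83.22956085205078))
t 18.77 bottom [0.56  0.229 0.15 ] target [0.562 0.229 0.029] shift [ -2.3 -41.3 113.8] open 7.7 gf 30.0
```

Request:
{"api": "apply_moves", "payload": {
  "series": [
    [[-2, -10, 28], [0, 0, 0]],
    [[0, -10, 28], [0, 0, 0]],
    [[0, -9, 23], [0, 0, 0]],
    [[0, -6, 18], [0, 0, 0]],
    [[0, -4, 11], [0, 0, 0]],
    [[0, -2, 5], [0, 0, 0]],
    [[0, 0, 0], [0, 0, 0]],
    [[0, 0, 0], [0, 0, 0]]
  ]
}}

```text
t: 19.43
tool_pos: [0.5547, 0.1453, 0.263]
orientation: [0.174, 3.069, 0.541]
force: [0.7, 0.8, -0.6]
opening: 0.0079
gripper_force: 30.0
```

Request:
{"api": "apply_moves", "payload": {
  "series": [
    [[0, 0, 0], [0, 0, 0]],
    [[0, 0, 0], [0, 0, 0]],
    [[0, 0, 0], [0, 0, 0]],
    [[0, 0, -10], [0, 0, 0]],
    [[0, 0, -25], [0, 0, 0]],
    [[0, 0, -30], [0, 0, 0]],
    [[0, 0, -30], [0.117, 0, 0]],
    [[0, 0, -20], [0.117, 0, 0]],
    [[0, 0, 0], [0.116, 0, 0]],
    [[0, 0, -15], [0, 0, 0.089]]
  ],
  "claw": 0.32
}}

```text
t: 20.27
tool_pos: [0.5499, 0.1081, 0.3872]
orientation: [0.316, 3.124, -0.013]
force: [-0.1, 1.3, -1.5]
opening: 0.0293
gripper_force: 0.0
```

```bash
python3 - <<'E'
from h import *
to(slot(-.5,74),.2)
im,d,P=cam('scene','s4')
cv2.imwrite('pics/s4c.png',cv2.resize(im[140:300,170:420],(750,480),interpolation=cv2.INTER_CUBIC))
E
```

```text
t 20.27 shift(now axes) [-113.1 -291.8   22.8] (final axes) [-113.8 -291.7   20.2] turn [-0.008  0.002  0.002] open 29.3 gf 0.0 F [-0.1  1.3 -1.5]
```

View pics/s4c.png

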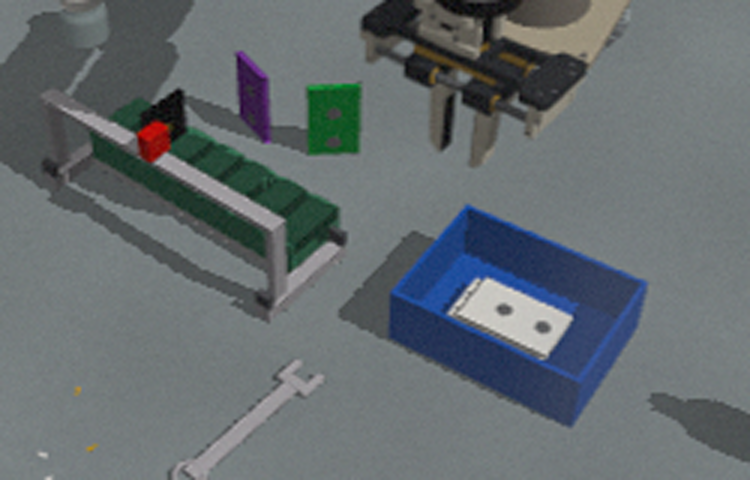

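All three plates lie in the bin at (515,318). The rack holds only the black plate at (170,115), and the grip is at (153,140). Now I shut the lock.

Request:
{"api": "apply_moves", "payload": {
  "series": [
    [[-13, -33, 0], [0, 0, 0]],
    [[-14, -36, 0], [0, 0, 0]],
    [[-14, -36, 0], [0, 0, 0]],
    [[-14, -36, 0], [0, 0, 0]],
    [[-14, -36, 0], [0, 0, 0]],
    [[-14, -36, 0], [0, 0, 0]],
    [[-14, -36, 0], [0, 0, 0]],
    [[-14, -36, 0], [0, 0, 0]],
    [[-3, -7, 0], [0, 0, 0]],
    [[0, 0, 0], [0, 0, 0]]
  ],
  "claw": 0.5
}}

```text
t: 21.15
tool_pos: [0.6027, -0.2038, 0.3862]
orientation: [0.323, 3.124, 0.0]
force: [-0.5, 0.4, -0.6]
opening: 0.0463
gripper_force: 0.0
```

```bash
python3 -c "
from h import *
to(slot(-.5,74),.144)"
```

```text
t 21.15 shift(now axes) [ 1.1  3.  75.2] (final axes) [ 1.   3.  75.2] turn [ 0.     0.001 -0.002] open 46.3 gf 0.0 F [-0.5  0.4 -0.6]
```

Request:
{"api": "apply_moves", "payload": {
  "series": [
    [[1, 3, 10], [0, 0, 0]],
    [[0, 0, 18], [0, 0, 0]],
    [[0, 0, 16], [0, 0, 0]],
    [[0, 0, 14], [0, 0, 0]],
    [[0, 0, 10], [0, 0, 0]],
    [[0, 0, 6], [0, 0, 0]],
    [[0, 0, 0], [0, 0, 0]]
  ]
}}

```text
t: 21.73
tool_pos: [0.6022, -0.1964, 0.3102]
orientation: [-0.316, -3.123, -0.002]
force: [0.3, 0.1, 0.8]
opening: 0.0466
gripper_force: 0.0
```

Request:
{"api": "apply_moves", "payload": {
  "series": [
    [[0, 0, 0], [0, 0, 0]],
    [[0, 0, 0], [0, 0, 0]],
    [[0, 0, 0], [0, 0, 0]],
    [[0, 0, 0], [0, 0, 0]],
    [[0, 0, 0], [0, 0, 0]]
  ],
  "claw": 0
}}

```text
t: 22.15
tool_pos: [0.6026, -0.1989, 0.313]
orientation: [0.319, 3.124, -0.006]
force: [-3.8, -16.7, -0.7]
opening: 0.018
gripper_force: 8.8
```

Request:
{"api": "apply_moves", "payload": {
  "series": [
    [[6, 0, 0], [0, 0, 0]],
    [[10, 0, 0], [0, 0, 0]],
    [[10, 0, 0], [0, 0, 0]],
    [[10, 0, 0], [0, 0, 0]],
    [[10, 0, 0], [0, 0, 0]],
    [[10, 0, 0], [0, 0, 0]],
    [[8, 0, 0], [0, 0, 0]],
    [[4, 0, 0], [0, 0, 0]],
    [[2, 0, 0], [0, 0, 0]],
    [[2, 0, 0], [0, 0, 0]],
    [[0, 0, 0], [0, 0, 0]]
  ]
}}

```text
t: 23.07
tool_pos: [0.5319, -0.1844, 0.313]
orientation: [0.319, 3.124, -0.005]
force: [-2.1, -8.3, -0.6]
opening: 0.0179
gripper_force: 30.0
```

```bash
python3 -c "
from h import *
to(slot(-.5,0),.144)"
```

```text
t 23.07 shift(now axes) [ 1.9 -1.6  2. ] (final axes) [ 1.9 -1.6  2. ] turn [-0.003  0.002  0.   ] open 17.9 gf 30.0 F [-2.1 -8.3 -0.6]
```

Request:
{"api": "apply_moves", "payload": {
  "series": [
    [[2, 0, 0], [0, 0, 0]],
    [[2, 0, 0], [0, 0, 0]],
    [[0, 0, 0], [0, 0, 0]]
  ]
}}

```text
t: 23.32
tool_pos: [0.5286, -0.1837, 0.313]
orientation: [0.319, 3.122, -0.005]
force: [4.9, -8.3, -4.0]
opening: 0.0178
gripper_force: 30.0
```

Request:
{"api": "apply_moves", "payload": {
  "series": [
    [[2, 0, 0], [0, 0, 0]],
    [[1, 0, 0], [0, 0, 0]],
    [[0, 0, 0], [0, 0, 0]]
  ]
}}

```text
t: 23.57
tool_pos: [0.5272, -0.1834, 0.3131]
orientation: [0.319, 3.116, -0.007]
force: [18.5, -12.8, -14.4]
opening: 0.0175
gripper_force: 30.0
```

Against the stop: 18 N, and travel from the open end is about 77 mm including compliance. Next I relax, release, rise and check.

Request:
{"api": "apply_moves", "payload": {
  "series": [
    [[-1.5, 0, 0], [0, 0, 0]],
    [[0, 0, 0], [0, 0, 0]],
    [[0, 0, 0], [0, 0, 0]],
    [[0, 0, 0], [0, 0, 0]]
  ],
  "claw": 0.5
}}

```text
t: 23.9
tool_pos: [0.5266, -0.1818, 0.3122]
orientation: [-0.318, -3.125, -0.0]
force: [0.2, -0.3, -0.1]
opening: 0.0398
gripper_force: 0.0
```

Request:
{"api": "apply_moves", "payload": {
  "series": [
    [[0, 0, -15], [0, 0, 0]],
    [[0, 0, -25], [0, 0, 0]],
    [[0, 0, -30], [0, 0, 0]],
    [[20, 20, -20], [0, 0, 0]],
    [[20, 35, 0], [0, 0, 0]],
    [[10, 38, 0], [0, 0, 0]],
    [[0, 38, 0], [0, 0, 0]],
    [[0, 38, 0], [0, 0, 0]],
    [[0, 38, 0], [0, 0, 0]],
    [[0, 38, 0], [0, 0, 0]],
    [[0, 38, 0], [0, 0, 0]],
    [[0, 0, 0], [0, 0, 0]]
  ]
}}

```text
t: 24.9
tool_pos: [0.5347, 0.1111, 0.4021]
orientation: [-0.31, -3.126, -0.004]
force: [0.6, -0.0, -0.5]
opening: 0.0464
gripper_force: 0.0
```

```bash
python3 - <<'E'
from h import *
for n in('top','scene'):
    im,d,P=cam(n,'f'+n); H,S,V=cv2.split(cv2.cvtColor(im,cv2.COLOR_BGR2HSV)); z=P[...,2]
    q=(P[...,:2]-C); m=(abs(q@RX)<.1)&(abs(q@RY)<.17)&(z>.116)&(z<.124)&(S<60)
    r=fitrect(P[m]); c=np.array(r[1][0])/1e3-C; print(n,r,'rack x',(c@RX).round(4))
cv2.imwrite('pics/f.png',cv2.resize(im[130:310,160:460],(800,480),interpolation=cv2.INTER_CUBIC))
E
```

```text
top (619, ((527.5049438476562, -185.29690551757812), (328.4794616699219, 21.214393615722656), 78.23716735839844)) rack x -0.0023
scene (347, ((531.7954711914062, -180.9176025390625), (329.37353515625, 21.599925994873047), 78.58599090576172)) rack x 0.001
```

View pics/f.png

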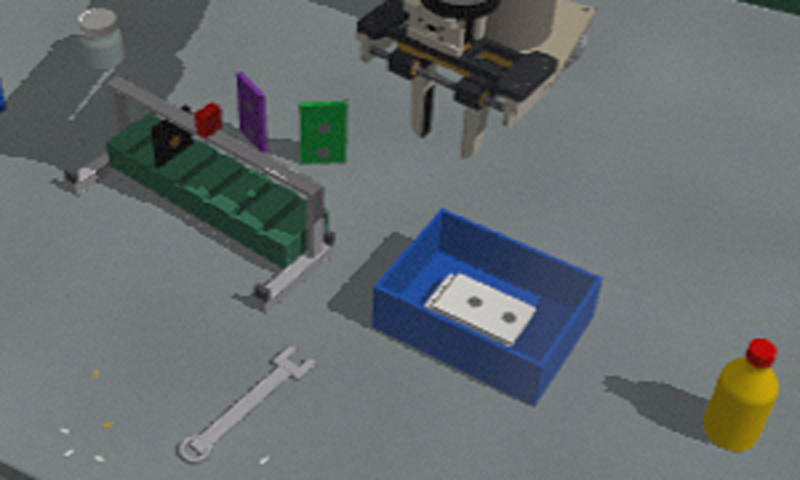

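The lock is shut over the rack, with the strip at rack x ≈ 0. The black plate stands in its slot at (172,143). The white plates lie in the bin at (482,308), and the oiler, wrench and jar are untouched.

```bash
python3 -c "
from h import *
print(robot.close_job())"
```

```text
the job is handed in; nothing more can be done
None
```

The job is handed in: I opened the lock, put all three white plates in the blue bin, left the black plate in its slot and slid the lock shut to its stop, without touching the oil bottle, wrench or jar.

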